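# Hitch the bench magnifier to its table ball and latch it

### The job

Set the bench magnifier up for checking vial labels: lower its blue coupler over the steel ball of the table mount and press down on the coupler until it snaps fully home, with the red latch lever still up. Then press the red lever all the way down to its stop to lock it, firmly but without ramming coupler or lever, and leave the magnifier standing level on its lens feet, with the vials, carton and pen where they were.

Things in the scene. Friction and masses are not known exactly. Their poses are not given: they have to be found in the camera images.
- magnifier: Bench magnifier, 260 x 92 x 67 mm (lever raised: 110), 0.4 to 0.7 kg. Origin: on the axis of its blue coupler bell, level with the leg soles. x runs along the bar from coupler to lens, z up. Bell 49 mm wide, z 22 to 66 mm; bar z 46 to 58; lens ring 84 mm wide at x 215. Legs: front leg at x 62, two lens feet at x 215, y +-38. Mass centre near x 98.
- socket (a point): Where the ball's centre lies when the coupler is home: in the magnifier's frame (0, 0, 42) mm. The bell's bore is 33 mm wide, open below, its mouth flares to 41 mm at 20 mm below this point. Two sprung plungers stop the ball about 18 mm short of home; pressed to about 10 mm short it snaps home by itself and the bell's roof rests on the ball, hard.
- coupler: The coupler itself: blue bell, 46 mm wide (49 at the mouth), part of the magnifier and with its frame. Its roof is a flat dome, top at z 66.5 mm, 24.5 mm above the socket point. Pressing it home takes 8 to 18 N straight down on the roof, with shut fingers, over the ball; pressed at the grip, 125 mm behind, most of the push goes into the lens feet.
- grip (a point): Middle of the black rubber grip sleeve on the bar, magnifier's frame (125, 0, 52) mm; the sleeve is 36 mm long (x), 22 mm wide (y, across which to grip), 16 mm high.
- ball_mount: Steel flange, 66 mm across and 8 mm thick, fixed to the table top, with a 14 mm neck and a ball on it. Origin: middle of its underside on the table.
- ball (a point): Centre of the greased, polished steel ball, 30 mm diameter, 44 mm above the table. On it the coupler sits 2 mm higher than on the table, so the front leg hangs clear and the magnifier stands on ball and lens feet.
- latch_lever: Red latch lever on the coupler, 16 mm wide, 70 mm long over the bar. Origin: on its pivot. Its lower end is a steel jaw that swings under the ball; if the coupler is not home the jaw strikes the ball and the lever cannot go down, and with the lever down the coupler cannot go on.
- lever_angle (a joint): Angle of the lever in rad: 0 fully raised, 0.75 fully down (hard stop), turning about the magnifier's +y at the pivot. Starts at 0 to 0.12. Stiff by friction (0.45 N m): about 7 N at the pad along its arc, up to 14 N if pushed straight down while raised; it stays where it is left.
- lever_pad (a point): Top of the thumb pad near the lever's free end. From the pivot, in the magnifier's frame: (64, 0, 18.5) mm with the lever down, (34, 0, 57) mm with it fully raised.
- lever_pivot (a point): Pivot axis of the lever, magnifier's frame (24, 0, 50) mm.
- red_vial: Small vial with a red band and grey cap, 22 mm wide, 41 mm tall, the smaller of the two standing by the syringes at the right; origin at its underside. Leave it.
- green_vial: Vial with a green band and grey cap, 27 mm wide, 51 mm tall, the larger of the two by the syringes; origin at its underside. Leave it.
- green_carton: Small green carton, 62 x 34 x 34 mm, on the table; origin at its underside. Leave it.
- marker_pen: White and red marker pen, 135 mm long along its y, 16 mm thick, lying on the table; origin at its underside. Leave it.
There are look-alikes about, which are no part of the job. Of the things shaped like the ball_mount, the steel one is meant.

How it is judged:
On the way, in this order (a step that is already met when the one before it is completed fails the run):
1. the coupler is fully home on the ball while the lever is still up (distance between socket and ball below 0.004 m and value of joint lever_angle below 0.3 rad), for 0.2 s.
2. the lever is pressed down, its jaw under the ball (distance between socket and ball below 0.004 m and value of joint lever_angle above 0.74 rad), for 0.2 s.
At the end, for the whole second after the job is handed in: The coupler is home on the ball (socket point within 4 mm of the ball's centre), the lever is down (over 0.74 of its 0.75 rad), the magnifier stands level (within 0.03 rad) and at rest (all of step 2 and angle between magnifier's own z axis and vertical below 0.03 rad and linear speed of magnifier below 0.01 m/s); the robot touches nothing.
It fails at once if coupler and ball mount are rammed together with more than 40 N (contact force between coupler and ball_mount above 40 N).
It fails at once if the fingers press on the lever with more than 22 N (contact force between the fingers and latch_lever above 22 N).
It fails at once if a vial, the carton or the pen is moved by more than 15 mm (distance of any of red_vial, green_vial, green_carton, marker_pen from where it was at the start of the episode above 0.015 m).
It also fails if it takes over 58 s, if anything falls off the work surface, if the arm or the gripper's body presses on something with over 40 N, if the wrist force passes 120 N, or if a joint passes its speed limit or range.

### The arm

A 6-joint arm with a two-finger parallel gripper is mounted at the origin on a cart in front of the work surface, level with it; the furniture and walls round the work are solid. World frame = base frame: x ahead of the robot, y to its left, z up, the work surface at z = 0. Lengths are in m, angles in rad, forces in N, time in s.
With the tool pointing down it reaches from about 0.35 to 0.975 m from the base axis. Payload 4.9 kg.
Tool frame: the origin (TCP) lies at the very end of the fingers, on their centre line; the grasp point (between the pads) lies 19 mm behind it; z points along the fingers, y is the line along which they close (so a half turn about z gives the same grasp; the last joint's range is limited). The gripper opens to 85 mm and grips with 20 to 120 N. Pads are 22 mm wide; open, the fingers measure 114 mm over their backs; the gripper's body (76 mm by 85 mm) begins 54 mm behind the grasp point. The pads swing forward as they close: fully open they stand 13 mm farther back than shut.
Start: joints at [-1.39, 0.053, 1.613, -0, 1.476, -0.119], TCP at [0.185, -0.597, 0.231] pointing down, gripper open.
Joint ranges: [-3.01, 3.01], [-1.01, 2.22], [0.06, 2.58], [-1.02, 4.17], [0.09, 2.62], [-3.14, 3.14]. Speed limits (rad/s): [2.57, 2.57, 3.14, 3.14, 3.14, 3.14].

### API

Orientations are given as a rotation vector (axis times angle).
In Python, from station import ctrl gives the robot as it stands. The module is installed in compiled form; this text tells all that it offers.
- The arm moves only by the tool jog_arm, never from a script. Its argument "steps" is a list of rows, each an object with "delta_rot": the turn, a rotation vector about the tool's x, y, z in degrees, a list of three; "linear": the shift along the tool's x, y, z in m, a list of three; "grip": the finger opening in m, from 0 to 0.0854. In form: [{"delta_rot": [rx, ry, rz], "linear": [x, y, z], "grip": grip}, ...]. A call has 1 to 10 rows; each row shifts and turns the commanded pose from where the row before left it, along the tool's axes as they then stand; what a row does not reach is not made up. A row lasts 1/10 s, in which the tool goes at most 50 mm and 8.59 degrees, less where a joint would pass 70% of its speed; a pose out of reach is approached as far as the arm can. A call with a gripper value outside its range is refused whole. The fingers move at their own pace and stop on an object; "newtons" is the grip in N (left out, the last holds). Time passes only in rows, so rows that do not move let the fingers close. It gives the time, the measured TCP pose, the force, the opening and the grip force at its end, in the units of the state.
- ctrl.get_obs(): the state, without advancing time (a new reading comes with each control period).
- ctrl.get_image(name): name is "scene" or "side" or "wrist"; returns (picture, depth): 400x640x3 uint8, red, green, blue; 400x640 float32, m along the optical axis (not along the pixel's ray), 0 where there is no reading.
- ctrl.camera_info(name): a dict with "camera_matrix" (3x3 intrinsics, pixels), "R" (3x3) and "t" (3): a world point X has camera coordinates R X + t; the wrist camera has in their place "T_tool_cam" (4x4, takes a point from camera to tool coordinates, whose origin is the TCP and whose axes are the flange's). Camera axes: x right, y down, z forward; pixel columns grow to the right and rows downward; lengths in m; the calibration is good to about 2 mm. A picture is of the moment at which its call begins: read the wrist's pose just before it. camera_info takes no time and is no camera call.
- ctrl.finish_job(): hands the job in; it is judged then, once.
The state is a dict: "t": time; "q": joint angles; "dq": joint speeds; "effort": joint torques, N m; "tool_pos": TCP position; "tool_rot": TCP orientation; "contact_force": force on the tool from outside, world axes, zero at the start; "wrist_torque": the same for the moment, N m; "opening": finger opening in m; "grip_force": force on a finger pad.
Only numpy, scipy, OpenCV 4.12 (cv2) and the standard library are available. Lean on these libraries where they do the work, as an engineer would, in place of code of your own. Each camera call takes 0.05 s, during which the arm holds its last target. There are 200 camera calls.

## Working session

There is one attempt and no reset: what is moved stays moved. The work goes in short steps, Python scripts to look and compute and a tool call to move; the robot and the scene stay as the last step left them, time stands still between calls to the robot, and variables do not carry over. Pictures are saved under pics/ and viewed, at most 10 in all, crops included, and the job is handed in when it is done.

Besides the shell and the picture viewer there is one more tool, called after ">>>" by a JSON object that holds its "name" and its "arguments". jog_arm: Moves the arm, as the interface text tells. Its arguments: {"type":"object","properties":{"steps":{"type":"array"},"newtons":{"type":"number"}},"required":["steps"]}

```bash
mkdir -p pics
cat > h.py <<'E'
import numpy as np, cv2
from scipy.spatial.transform import Rotation as Ro
from station import ctrl
def grab(n):
    o=ctrl.get_obs(); im,d=ctrl.get_image(n); c=ctrl.camera_info(n); K=np.array(c["camera_matrix"])
    if "R" in c: R=np.array(c["R"]).T; p=-R@np.array(c["t"])
    else:
        T=np.array(c["T_tool_cam"]); W=np.eye(4); W[:3,:3]=Ro.from_rotvec(o["tool_rot"]).as_matrix(); W[:3,3]=o["tool_pos"]; T=W@T; R=T[:3,:3];p=T[:3,3]
    return im,d,K,R,p   # world = R cam + p
def cloud(d,K,R,p):
    v,u=np.mgrid[:d.shape[0],:d.shape[1]]
    c=np.stack([(u-K[0,2])/K[0,0]*d,(v-K[1,2])/K[1,1]*d,d],-1)
    return c@R.T+p
def plane(u,v,z,K,R,p):
    r=R@np.linalg.solve(K,[u,v,1]); return p+r*(z-p[2])/r[2]
def save(im,f): cv2.imwrite("pics/"+f,cv2.cvtColor(im,cv2.COLOR_RGB2BGR))
E
python3 - <<'E'
from h import *
for n in ["scene","side"]:
    im,d,K,R,p=grab(n); save(im,n+"0.png"); np.savez(n+"0.npz",im=im,d=d,K=K,R=R,p=p); print(n,p.round(3),R[:,2].round(2))
o=ctrl.get_obs();print(o["tool_pos"],o["tool_rot"],o["t"],Ro.from_rotvec(o["tool_rot"]).as_matrix().round(3))
E
```

```text
scene [-0.477 -0.739  0.651] [ 0.75  0.52 -0.41]
side [ 0.318 -0.693  0.696] [ 0.26  0.71 -0.66]
[ 0.18445045 -0.59658121  0.23017902] [-3.10454269e+00 -4.68833864e-01  9.78310615e-05] 0.1 [[ 0.955  0.295 -0.   ]
 [ 0.295 -0.955  0.002]
 [ 0.    -0.002 -1.   ]]
```

View pics/scene0.png

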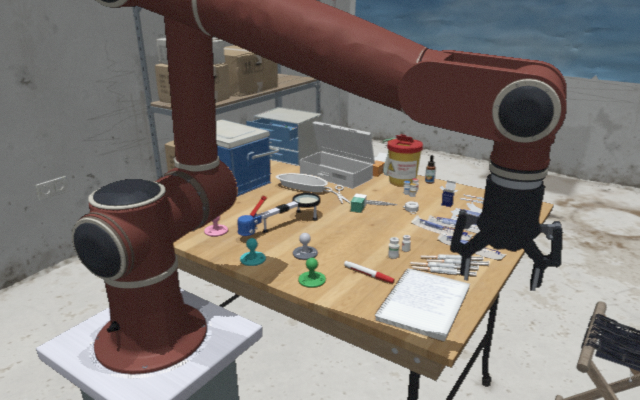

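View pics/side0.png

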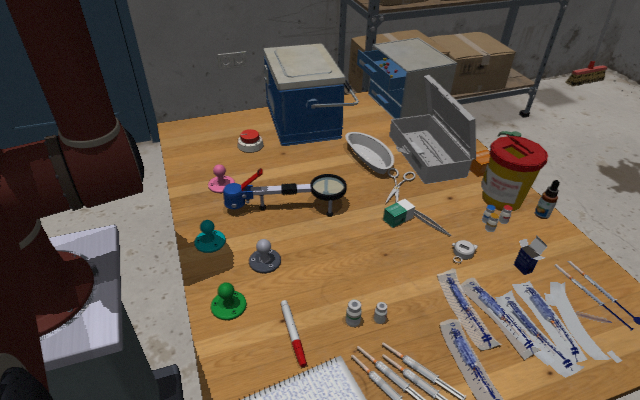

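The side view shows the steel ball at about (264,246), the blue coupler at (234,196), the red lever tip at (260,172), the grip at (289,188) and the lens at (328,188). The vials are at (354,312) and (381,312), the pen at (293,330) and the carton at (396,214). I'll measure these next.

Run:
```python
from h import *
for n,boxes in {"side":dict(ball=(254,236,274,256),flange=(246,250,284,275),bell=(220,180,250,212),lever=(238,165,268,190),grip=(280,182,298,196),lens=(305,170,350,215),pen=(278,298,308,366),vials=(340,295,392,328),carton=(382,200,415,226),green=(208,280,248,320),teal=(192,216,228,252)),
 }.items():
    z=np.load(n+"0.npz"); im,d,K,R,p=[z[k] for k in("im","d","K","R","p")]
    P=cloud(d,K,R,p); hsv=cv2.cvtColor(im,cv2.COLOR_RGB2HSV)
    for k,(a,b,c,e) in boxes.items():
        s=np.s_[b:e,a:c]; Q=P[s].reshape(-1,3); h=hsv[s].reshape(-1,3)
        m=(d[s].ravel()>0)&(Q[:,2]>0.004)
        if k=="bell": m&=(h[:,0]>100)&(h[:,0]<130)&(h[:,1]>130)
        if k=="lever": m&=((h[:,0]<8)|(h[:,0]>172))&(h[:,1]>150)
        if k=="grip": m&=h[:,2]<60
        if k in("ball","flange"): m&=h[:,1]<60
        if k=="lens": m&=(h[:,2]<60)&(Q[:,2]>0.04)
        q=Q[m]; print(k,m.sum(),np.percentile(q,[2,50,98],axis=0).round(3).tolist())
        if k=="ball":
            q=q[q[:,2]>0.036]; A=np.c_[2*q,np.ones(len(q))]; x=np.linalg.lstsq(A,(q**2).sum(1),rcond=None)[0]; print(" sphere",x[:3],np.sqrt(x[3]+x[:3]@x[:3]))
            # silhouette ray: grey blob bbox center
        if k=="bell": print(" top",np.median(q[q[:,2]>0.062],axis=0) if (q[:,2]>0.062).any() else None)
    for nm,u,v,zz in[("ball",264,246,.044),("grip",289,188,.056),("lens",328,187,.058)]: print(nm,plane(u,v,zz,K,R,p).round(4))
```

```text
ball 253 [[0.419, -0.072, 0.005], [0.433, -0.063, 0.047], [0.454, -0.035, 0.058]]
 sphere [ 0.43316581 -0.05912554  0.04464946] 0.013765237747056163
flange 549 [[0.404, -0.089, 0.004], [0.43, -0.066, 0.007], [0.462, -0.037, 0.044]]
bell 472 [[0.389, 0.097, 0.024], [0.411, 0.104, 0.056], [0.444, 0.131, 0.067]]
 top [0.40922487 0.11603973 0.06482195]
lever 112 [[0.429, 0.098, 0.067], [0.451, 0.107, 0.087], [0.473, 0.119, 0.107]]
grip 151 [[0.514, 0.078, 0.046], [0.53, 0.085, 0.058], [0.545, 0.102, 0.061]]
lens 343 [[0.578, 0.029, 0.044], [0.614, 0.049, 0.056], [0.656, 0.11, 0.06]]
pen 567 [[0.429, -0.311, 0.008], [0.436, -0.251, 0.013], [0.444, -0.18, 0.017]]
vials 580 [[0.535, -0.275, 0.006], [0.552, -0.263, 0.034], [0.603, -0.245, 0.051]]
carton 561 [[0.721, -0.051, 0.005], [0.748, -0.036, 0.031], [0.786, -0.01, 0.035]]
green 901 [[0.313, -0.176, 0.004], [0.341, -0.153, 0.008], [0.37, -0.126, 0.058]]
teal 636 [[0.308, 0.004, 0.004], [0.336, 0.027, 0.008], [0.364, 0.055, 0.058]]
ball [ 0.4351 -0.0593  0.044 ]
grip [0.5313 0.0887 0.056 ]
lens [0.6153 0.062  0.058 ]
```

>>> {"name": "jog_arm", "arguments": {"steps": [{"delta_rot":[0,0,7.7],"linear":[0,0,0],"grip":0.085},{"delta_rot":[0,0,7.7],"linear":[0,0,0],"grip":0.085},{"delta_rot":[0,0,7.7],"linear":[0,0,0],"grip":0.085},{"delta_rot":[0,0,7.6],"linear":[0,0,0],"grip":0.085},{"delta_rot":[0,0,0],"linear":[0.0108,-0.0467,0],"grip":0.085},{"delta_rot":[0,0,0],"linear":[0.0108,-0.0467,0],"grip":0.085},{"delta_rot":[0,0,0],"linear":[0.0108,-0.0467,0],"grip":0.085},{"delta_rot":[0,0,0],"linear":[0.0108,-0.0467,0],"grip":0.085},{"delta_rot":[0,0,0],"linear":[0.0108,-0.0467,0],"grip":0.085},{"delta_rot":[0,0,0],"linear":[0.0108,-0.0467,0],"grip":0.085}]}}

```text
t: 1.1
tool_pos: [0.3134, -0.3378, 0.2308]
tool_rot: [-3.119, 0.371, 0.0]
contact_force: [1.2, -0.6, -0.1]
opening: 0.0853
grip_force: 0.0
```

>>> {"name": "jog_arm", "arguments": {"steps": [{"delta_rot":[0,0,0],"linear":[0.0108,-0.0467,0],"grip":0.085},{"delta_rot":[0,0,0],"linear":[0.0108,-0.0467,0],"grip":0.085},{"delta_rot":[0,0,0],"linear":[0.0108,-0.0467,0],"grip":0.085},{"delta_rot":[0,0,0],"linear":[0.0108,-0.0467,0],"grip":0.085},{"delta_rot":[0,0,0],"linear":[0.0108,-0.0467,0],"grip":0.085},{"delta_rot":[0,0,0],"linear":[0.0108,-0.0467,0],"grip":0.085},{"delta_rot":[0,0,0],"linear":[0.0108,-0.0467,0],"grip":0.085},{"delta_rot":[0,0,0],"linear":[0.0108,-0.0467,0],"grip":0.085},{"delta_rot":[0,0,0],"linear":[0.0108,-0.0467,0],"grip":0.085},{"delta_rot":[0,0,0],"linear":[0.0108,-0.0467,0],"grip":0.085}]}}

```text
t: 2.1
tool_pos: [0.5276, 0.0911, 0.2309]
tool_rot: [3.12, -0.369, -0.001]
contact_force: [0.6, -0.0, 0.4]
opening: 0.085
grip_force: 0.0
```

Run:
```python
from h import *
im,d,K,R,p=grab("wrist"); save(im,"w1.png"); np.savez("w1.npz",im=im,d=d,K=K,R=R,p=p)
o=ctrl.get_obs();print(o["tool_pos"],o["q"],o["t"],Ro.from_rotvec(o["tool_rot"]).as_matrix().round(3),o["contact_force"]);print(p,R.round(2))
```

```text
[0.52930433 0.09647558 0.23056224] [ 0.03934604 -0.15703395  1.8161024   0.00495809  1.48150442  1.84074534] 2.15 [[ 0.973 -0.229  0.001]
 [-0.229 -0.973  0.005]
 [-0.    -0.005 -1.   ]] [-3.93323534  2.4892792   0.64933197]
[0.6077619  0.07143847 0.37356056] [[-0.23 -0.92 -0.31]
 [-0.97  0.22  0.07]
 [ 0.    0.32 -0.95]]
```

View pics/w1.png

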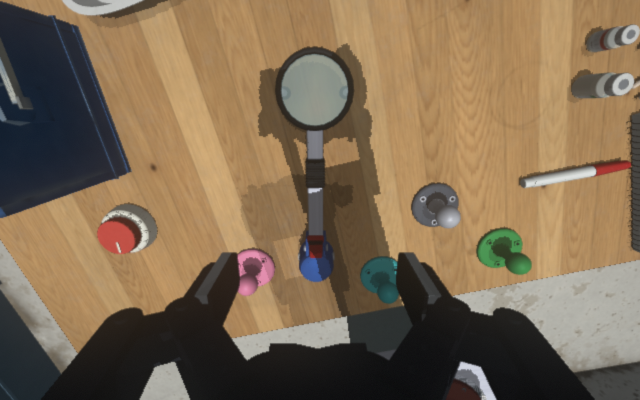

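The wrist view shows the lens ring at (314,88), the grip at (315,173), the bell at (316,260) and the steel ball at (449,217), with its flange at (436,205). The arm was still settling then, so I'll take another image now that it has stopped and measure from that.

```bash
cat > wm.py <<'E'
from h import *
ctrl.get_image("side")
im,d,K,R,p=grab("wrist"); np.savez("w2.npz",im=im,d=d,K=K,R=R,p=p); save(im,"w2.png")
o=ctrl.get_obs(); print(o["tool_pos"].round(4) if hasattr(o["tool_pos"],"round") else o["tool_pos"], o["tool_rot"])
P=cloud(d,K,R,p); hsv=cv2.cvtColor(im,cv2.COLOR_RGB2HSV)
ok=(d>0)&(d<0.6)
near=P[...,2]>0.035
def med(m): q=P[m]; return len(q),np.percentile(q,[2,50,98],axis=0).round(4).tolist()
X,Y,Z=P[...,0],P[...,1],P[...,2]
dark=(hsv[...,2]<70)
ring=ok&dark&(abs(Z-.056)<.012)&(abs(X-.617)<.06)&(abs(Y-.068)<.06)
c=max(cv2.findContours(ring.astype(np.uint8),0,1)[0],key=len); e=cv2.fitEllipse(c); L=plane(*e[0],.058,K,R,p); print("lens",e,L,med(ring))
g=ok&dark&(abs(Z-.055)<.012)&(abs(X-.53)<.035)&(abs(Y-.09)<.03); print("grip",med(g))
b=ok&(hsv[...,0]>100)&(hsv[...,0]<130)&(hsv[...,1]>130)&(abs(X-.411)<.05)&(abs(Y-.117)<.05); print("bell",med(b),"top",med(b&(Z>.061)))
s=ok&(abs(X-.4335)<.05)&(abs(Y+.059)<.05)&(Z>.03)
q=P[s&(Z>.036)]; A=np.c_[2*q,np.ones(len(q))]; x=np.linalg.lstsq(A,(q**2).sum(1),rcond=None)[0]; print("ball",x[:3],np.sqrt(x[3]+x[:3]@x[:3]))
(u,v),r=cv2.minEnclosingCircle(np.argwhere(s&(Z>.034))[:,::-1].astype(np.float32)); print("ball ray",u,v,r,plane(u,v,.044,K,R,p))
r=ok&((hsv[...,0]<8)|(hsv[...,0]>172))&(hsv[...,1]>150)&(abs(X-.45)<.05)&(abs(Y-.1)<.04)&(Z>.05); print("lever",med(r))
bar=ok&(abs(Z-.055)<.01)&(X>.47)&(X<.58)&(abs(Y-.09)<.03)
xx=P[bar]; print("bar yaw",[np.polyfit(xx[:,0],xx[:,1],1).tolist()])
E
python3 wm.py
```

```text
[0.5274 0.0912 0.2303] [ 3.12023106e+00 -3.62957678e-01 -3.01134598e-03]
lens ((317.1130676269531, 88.56974792480469), (77.87584686279297, 82.5694808959961), 0.7018067836761475) [0.62229697 0.07132609 0.058     ] (1311, [[0.5813, 0.0321, 0.0565], [0.6252, 0.0695, 0.0588], [0.6599, 0.1115, 0.0605]])
grip (534, [[0.5178, 0.0802, 0.0579], [0.5343, 0.0918, 0.0599], [0.55, 0.104, 0.0615]])
bell (363, [[0.3963, 0.1184, 0.0603], [0.4155, 0.1266, 0.0653], [0.4455, 0.1385, 0.0671]]) top (346, [[0.3962, 0.1184, 0.0616], [0.4146, 0.1269, 0.0653], [0.4395, 0.1386, 0.0671]])
ball [ 0.43590482 -0.0584545   0.04430307] 0.014563588324432278
ball ray 449.5 216.5 12.747649192810059 [ 0.43602982 -0.05900008  0.044     ]
lever (179, [[0.4335, 0.0992, 0.0708], [0.4537, 0.1105, 0.0886], [0.4786, 0.1201, 0.1088]])
bar yaw [[-0.23866663515676856, 0.21915613437814713]]
```

>>> {"name": "jog_arm", "arguments": {"steps": [{"delta_rot":[0,0,0],"linear":[0,0,0.035],"grip":0.085},{"delta_rot":[0,0,0],"linear":[0,0,0.035],"grip":0.085},{"delta_rot":[0,0,0],"linear":[0,0,0.035],"grip":0.085},{"delta_rot":[0,0,0],"linear":[0,0,0.03],"grip":0.07},{"delta_rot":[0,0,0],"linear":[0,0,0.03],"grip":0.06},{"delta_rot":[0,0,0],"linear":[0,0,0.02],"grip":0.05},{"delta_rot":[0,0,0],"linear":[0,0,0.013],"grip":0.05},{"delta_rot":[0,0,0],"linear":[0,0,0],"grip":0.05},{"delta_rot":[0,0,0],"linear":[0,0,0],"grip":0.04},{"delta_rot":[0,0,0],"linear":[0,0,0],"grip":0.04}], "newtons": 50}}

```text
t: 3.25
tool_pos: [0.5286, 0.0888, 0.035]
tool_rot: [-3.119, 0.37, -0.004]
contact_force: [-0.5, -0.6, 0.1]
opening: 0.0399
grip_force: 0.0
```

Run:
```python
from h import *
im,d,K,R,p=grab("wrist"); save(im,"w3.png")
o=ctrl.get_obs();print(o["tool_pos"],o["tool_rot"],o["t"],o["contact_force"],o["opening"])
```

```text
[0.5286082  0.08887961 0.03502689] [-3.1193136   0.37008224 -0.00469766] 3.3 [ 0.27083023  0.68978484 -1.04361343] 0.03994013126499939
```

View pics/w3.png

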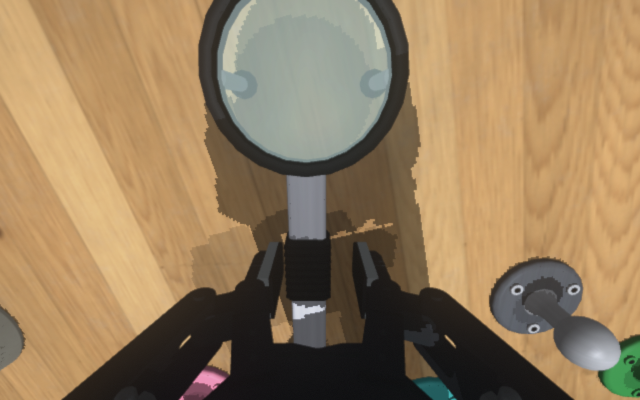

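The sleeve is at columns 287–330, centred on about 308. The pads are centred on about 317, so I'll shift 4 mm toward +y and close.

>>> {"name": "jog_arm", "arguments": {"steps": [{"delta_rot":[0,0,0],"linear":[0,-0.004,0.002],"grip":0.04},{"delta_rot":[0,0,0],"linear":[0,0,0],"grip":0.035},{"delta_rot":[0,0,0],"linear":[0,0,0],"grip":0.028},{"delta_rot":[0,0,0],"linear":[0,0,0],"grip":0.02},{"delta_rot":[0,0,0],"linear":[0,0,0],"grip":0.01},{"delta_rot":[0,0,0],"linear":[0,0,0],"grip":0.01},{"delta_rot":[0,0,0],"linear":[0,0,0],"grip":0.01},{"delta_rot":[0,0,0],"linear":[0,0,0],"grip":0.01}], "newtons": 70}}

```text
t: 4.1
tool_pos: [0.5285, 0.0932, 0.0317]
tool_rot: [-3.119, 0.37, -0.001]
contact_force: [-0.6, 4.2, 4.5]
opening: 0.021
grip_force: 68.7
```

>>> {"name": "jog_arm", "arguments": {"steps": [{"delta_rot":[0,0,0],"linear":[0,0,-0.005],"grip":0.01},{"delta_rot":[0,0,0],"linear":[0,0,-0.015],"grip":0.01},{"delta_rot":[0,0,0],"linear":[0,0,-0.015],"grip":0.01},{"delta_rot":[0,0,0],"linear":[0,0,-0.015],"grip":0.01},{"delta_rot":[0,0,0],"linear":[0,0,-0.015],"grip":0.01},{"delta_rot":[0,0,0],"linear":[0,0,0],"grip":0.01},{"delta_rot":[0,0,0],"linear":[0,0,0],"grip":0.01}]}}

```text
t: 4.8
tool_pos: [0.5287, 0.0928, 0.0971]
tool_rot: [-3.12, 0.37, -0.002]
contact_force: [-0.6, 0.1, -6.7]
opening: 0.0209
grip_force: 69.1
```

```bash
cat > mm.py <<'E'
# measure held magnifier in side & scene views: bell top and axis, lever, lens, bar tilt
from h import *
import sys
o=ctrl.get_obs();print(np.round(o["tool_pos"],4),np.round(o["tool_rot"],3),o["t"],np.round(o["contact_force"],1),o["opening"])
im,d,K,R,p=grab("side"); P=cloud(d,K,R,p); hsv=cv2.cvtColor(im,cv2.COLOR_RGB2HSV); save(im,sys.argv[1])
X,Y,Z=P[...,0],P[...,1],P[...,2]; tp=np.array(o["tool_pos"])
ok=(d>0)&(Z>.015)&(abs(X-tp[0])<.2)&(abs(Y-tp[1])<.12)
def med(m): q=P[m]; return len(q),np.percentile(q,[2,50,98],axis=0).round(4).tolist() if len(q) else None
b=ok&(hsv[...,0]>100)&(hsv[...,0]<130)&(hsv[...,1]>130)&(X<tp[0]-.05); print("bell",med(b)); zt=np.percentile(Z[b],97); print("top",med(b&(Z>zt-.004)))
r=ok&((hsv[...,0]<8)|(hsv[...,0]>172))&(hsv[...,1]>150)&(X<tp[0]); print("lever",med(r))
l=ok&(hsv[...,2]<70)&(X>tp[0]+.04)&(Z<tp[2]+.04); print("lens",med(l))
E
python3 mm.py s4.png
```

```text
[0.5287 0.0928 0.0971] [-3.12e+00  3.70e-01 -2.00e-03] 4.8 [-0.6  0.1 -6.7] 0.020916765725908948
bell (533, [[0.389, 0.096, 0.0895], [0.4125, 0.1028, 0.1197], [0.4476, 0.1302, 0.1316]])
top (135, [[0.3938, 0.1006, 0.1278], [0.4088, 0.1162, 0.1299], [0.4256, 0.1313, 0.1323]])
lever (3563, [[0.3325, 0.031, 0.1587], [0.4312, 0.0368, 0.4196], [0.5194, 0.1335, 0.4771]])
lens (459, [[0.5782, -0.0244, 0.0257], [0.6111, 0.0418, 0.12], [0.7205, 0.1088, 0.1253]])
```

View pics/s4.png

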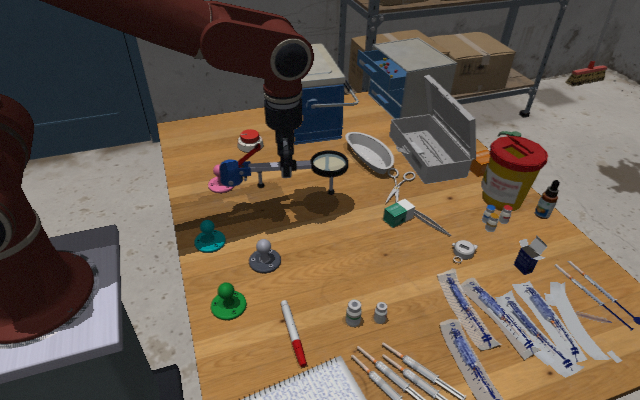

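The magnifier is held level, lifted 65 mm, and its lever is still up. Next I'll carry it over to the steel ball.

>>> {"name": "jog_arm", "arguments": {"steps": [{"delta_rot":[0,0,0],"linear":[0.004,0.0105,0],"grip":0.01},{"delta_rot":[0,0,0],"linear":[0.008,0.021,0],"grip":0.01},{"delta_rot":[0,0,0],"linear":[0.008,0.021,0],"grip":0.01},{"delta_rot":[0,0,0],"linear":[0.008,0.021,0],"grip":0.01},{"delta_rot":[0,0,0],"linear":[0.008,0.021,0],"grip":0.01},{"delta_rot":[0,0,0],"linear":[0.008,0.021,0],"grip":0.01},{"delta_rot":[0,0,0],"linear":[0.008,0.021,0],"grip":0.01},{"delta_rot":[0,0,0],"linear":[0.008,0.021,0],"grip":0.01},{"delta_rot":[0,0,0],"linear":[0.004,0.0105,0],"grip":0.01}]}}

```text
t: 5.75
tool_pos: [0.5507, -0.0876, 0.0954]
tool_rot: [3.119, -0.373, -0.002]
contact_force: [0.2, -0.1, -5.8]
opening: 0.0209
grip_force: 69.2
```

>>> {"name": "jog_arm", "arguments": {"steps": [{"delta_rot":[0,0,0],"linear":[0,0,0],"grip":0.01},{"delta_rot":[0,0,0],"linear":[0,0,0],"grip":0.01},{"delta_rot":[0,0,0],"linear":[0,0,0],"grip":0.01}]}}

```text
t: 6.05
tool_pos: [0.5508, -0.0846, 0.0959]
tool_rot: [-3.119, 0.369, 0.001]
contact_force: [0.8, -0.0, -6.0]
opening: 0.0211
grip_force: 69.2
```

```bash
python3 mm.py s5.png
python3 - <<'E'
from h import *
a=cv2.imread("pics/s5.png")[170:290,200:360]
im,d,K,R,p=grab("scene"); save(im,"c5.png"); b=cv2.imread("pics/c5.png")[190:270,200:340]
a=cv2.resize(a,(800,600),interpolation=cv2.INTER_CUBIC)[::1]
b=cv2.resize(b,None,fx=4,fy=4,interpolation=cv2.INTER_CUBIC)
A=cv2.resize(a,(427,320)); cv2.imwrite("pics/m5.png",np.hstack([cv2.resize(A,(400,300)),cv2.resize(b,(400,300))]))
for n in("side",):
    z=np.load("side0.npz")
E
```

```text
[ 0.5508 -0.0846  0.0959] [-3.119e+00  3.690e-01  1.000e-03] 6.05 [ 0.8 -0.  -6. ] 0.021075024894089828
bell (691, [[0.4111, -0.0808, 0.0886], [0.4336, -0.0739, 0.1194], [0.4701, -0.0467, 0.1305]])
top (207, [[0.4139, -0.0752, 0.1265], [0.4308, -0.0612, 0.1288], [0.4475, -0.0438, 0.1313]])
lever (3087, [[0.3541, -0.1344, 0.1447], [0.4456, -0.0878, 0.4202], [0.5432, -0.0214, 0.4921]])
lens (627, [[0.6001, -0.1493, 0.0196], [0.6338, -0.1284, 0.1194], [0.7443, -0.0467, 0.1241]])
```

View pics/m5.png

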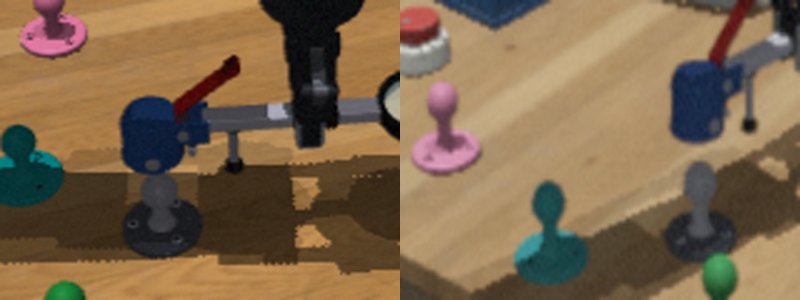

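The left crop (side view) and right crop (scene view) show the bell hanging clear above the steel ball, with the lever up. I'll work out the sideways offset from bell edges and ball centre in the two views.

```bash
cat > off.py <<'E'
from h import *
import sys
rz=float(sys.argv[1])  # magnifier rise
# in each view: bell lateral midline (rows below the bracket) vs projection of the ball measured in same view
ball0=np.array([.435,-.059,.044]); rows=[];rhs=[]
for n in("side","scene"):
    im,d,K,R,p=grab(n); hsv=cv2.cvtColor(im,cv2.COLOR_RGB2HSV); P=cloud(d,K,R,p)
    pr=lambda X:(lambda c:(K@c/c[2])[:2])(R.T@(np.asarray(X)-p))
    c=pr(ball0+[0,0,rz]).astype(int)
    m=np.zeros(d.shape,bool); m[c[1]-25:c[1]+25,c[0]-25:c[0]+25]=1
    m&=(hsv[...,0]>105)&(hsv[...,0]<130)&(hsv[...,1]>120)&(abs(P[...,2]-.044-rz)<.04)
    # bands of heights 24..38 mm above soles (below bracket)
    ys=np.where(m.any(1))[0]; out=[]
    for y in ys:
        x=np.where(m[y])[0]; out.append((y,x.min(),x.max()+1))
    out=np.array(out); print(n,out.tolist())
    # ball: grey pixels, initial image for unoccluded
    if n=="side" or 1:
        z=np.load(n+"0.npz"); Pi=cloud(z["d"],K,R,p); h0=cv2.cvtColor(z["im"],cv2.COLOR_RGB2HSV)
        b=(np.linalg.norm(Pi-ball0,axis=-1)<.021)&(Pi[...,2]>.034)&(h0[...,1]<90)
        yy,xx=np.where(b); print(" ball bbox",xx.min(),xx.max()+1,yy.min(),yy.max()+1,"proj",pr(ball0).round(1),"axis@bell",pr(ball0+[0,0,rz-.012]).round(1), "px/mm x:",(pr(ball0+[.01,0,0])-pr(ball0)).round(2)/10," y:",(pr(ball0+[0,.01,0])-pr(ball0)).round(2)/10)
E
python3 off.py 0.064
```

```text
side [[209, 256, 265], [210, 254, 267], [211, 253, 283], [212, 252, 283], [213, 251, 281], [214, 251, 281], [215, 250, 280], [216, 249, 280], [217, 249, 281], [218, 249, 283], [219, 249, 283], [220, 249, 283], [221, 249, 283], [222, 249, 284], [223, 249, 283], [224, 249, 283], [225, 250, 283], [226, 250, 284], [227, 250, 279], [228, 250, 273], [229, 249, 274], [230, 249, 273], [231, 250, 273], [232, 250, 273], [233, 250, 273], [234, 251, 272], [235, 251, 271], [236, 252, 269], [237, 254, 268], [238, 256, 266], [239, 260, 262]]
 ball bbox 256 271 239 254 proj [263.9 245.9] axis@bell [262.1 226.8] px/mm x: [ 0.488 -0.115]  y: [-0.123 -0.338]
scene [[207, 300, 319], [208, 298, 319], [209, 297, 320], [210, 296, 319], [211, 296, 319], [212, 296, 319], [213, 296, 318], [214, 296, 313], [215, 296, 314], [216, 296, 314], [217, 296, 313], [218, 296, 313], [219, 296, 313], [220, 296, 312], [221, 296, 310], [222, 296, 307], [223, 296, 308], [224, 296, 308], [225, 297, 309], [226, 299, 308]]
 ball bbox 299 311 233 244 proj [305.4 238.7] axis@bell [305.  220.3] px/mm x: [ 0.231 -0.153]  y: [-0.316 -0.104]
```

The bell is within about 1 mm of the ball's axis in both views. I'll lower it gently.

>>> {"name": "jog_arm", "arguments": {"steps": [{"delta_rot":[0,0,0],"linear":[0,0,0.008],"grip":0.01},{"delta_rot":[0,0,0],"linear":[0,0,0.008],"grip":0.01},{"delta_rot":[0,0,0],"linear":[0,0,0.006],"grip":0.01},{"delta_rot":[0,0,0],"linear":[0,0,0.006],"grip":0.01},{"delta_rot":[0,0,0],"linear":[0,0,0.004],"grip":0.01},{"delta_rot":[0,0,0],"linear":[0,0,0.003],"grip":0.01},{"delta_rot":[0,0,0],"linear":[0,0,0.003],"grip":0.01},{"delta_rot":[0,0,0],"linear":[0,0,0.002],"grip":0.01},{"delta_rot":[0,0,0],"linear":[0,0,0],"grip":0.01},{"delta_rot":[0,0,0],"linear":[0,0,0],"grip":0.01}]}}

```text
t: 7.25
tool_pos: [0.5513, -0.0855, 0.0565]
tool_rot: [3.12, -0.37, 0.0]
contact_force: [0.3, -0.5, -5.5]
opening: 0.0209
grip_force: 69.3
```

>>> {"name": "jog_arm", "arguments": {"steps": [{"delta_rot":[0,0,0],"linear":[0,0,0.001],"grip":0.01},{"delta_rot":[0,0,0],"linear":[0,0,0.001],"grip":0.01},{"delta_rot":[0,0,0],"linear":[0,0,0],"grip":0.01}]}}

```text
t: 7.55
tool_pos: [0.5511, -0.0854, 0.0542]
tool_rot: [3.12, -0.37, -0.0]
contact_force: [-0.1, -1.0, -5.8]
opening: 0.021
grip_force: 69.3
```

```bash
python3 - <<'E'
from h import *
o=ctrl.get_obs()
for k in("tool_pos","contact_force","wrist_torque"):print(k,np.round(o[k],4))
E
python3 off.py 0.02 | grep -v "^ball"; python3 mm.py s6.png
```

```text
tool_pos [ 0.5511 -0.0854  0.0542]
contact_force [-0.0649 -0.9606 -5.829 ]
wrist_torque [-0.0792 -0.1019  0.0465]
side [[225, 259, 265], [226, 257, 268], [227, 255, 284], [228, 254, 284], [229, 253, 282], [230, 252, 282], [231, 252, 281], [232, 251, 282], [233, 251, 282], [234, 251, 282], [235, 251, 284], [236, 251, 284], [237, 251, 284], [238, 251, 284], [239, 251, 284], [240, 251, 285], [241, 251, 284], [242, 251, 284], [243, 251, 280], [244, 251, 275], [245, 251, 275], [246, 251, 275], [247, 251, 275], [248, 251, 274], [249, 252, 274], [250, 252, 273], [251, 253, 272], [252, 254, 271], [253, 254, 269], [254, 257, 266]]
 ball bbox 256 271 239 254 proj [263.9 245.9] axis@bell [263.6 243.1] px/mm x: [ 0.488 -0.115]  y: [-0.123 -0.338]
scene [[222, 301, 320], [223, 299, 320], [224, 298, 320], [225, 297, 320], [226, 297, 320], [227, 297, 320], [228, 297, 319], [229, 297, 314], [230, 297, 315], [231, 297, 314], [232, 297, 313], [233, 297, 313], [234, 297, 312], [235, 297, 313], [236, 297, 313], [237, 296, 309], [238, 296, 308], [239, 297, 308], [240, 297, 309], [241, 299, 310], [242, 301, 308]]
 ball bbox 299 311 233 244 proj [305.4 238.7] axis@bell [305.3 235.9] px/mm x: [ 0.231 -0.153]  y: [-0.316 -0.104]
[ 0.5511 -0.0854  0.0543] [-3.12  0.37  0.  ] 7.65 [-0.5 -0.4 -5.8] 0.02066474347955114
bell (667, [[0.4106, -0.0816, 0.0457], [0.434, -0.0742, 0.0779], [0.4709, -0.0467, 0.0888]])
top (205, [[0.4145, -0.0766, 0.0848], [0.4315, -0.0609, 0.087], [0.4487, -0.0444, 0.0898]])
lever (2866, [[0.3544, -0.1352, 0.1024], [0.441, -0.0839, 0.389], [0.5408, -0.0228, 0.4781]])
lens (664, [[0.6003, -0.15, 0.0169], [0.6363, -0.1224, 0.0763], [0.7431, -0.0285, 0.0828]])
```

>>> {"name": "jog_arm", "arguments": {"steps": [{"delta_rot":[0,0,0],"linear":[0,0,0.001],"grip":0.01},{"delta_rot":[0,0,0],"linear":[0,0,0.001],"grip":0.01},{"delta_rot":[0,0,0],"linear":[0,0,0.001],"grip":0.01},{"delta_rot":[0,0,0],"linear":[0,0,0],"grip":0.01}]}}

```text
t: 8.1
tool_pos: [0.5512, -0.0854, 0.0515]
tool_rot: [-3.12, 0.37, 0.0]
contact_force: [-0.5, 0.1, -3.9]
opening: 0.0209
grip_force: 69.5
```

>>> {"name": "jog_arm", "arguments": {"steps": [{"delta_rot":[0,0,0],"linear":[0,0,0.001],"grip":0.01},{"delta_rot":[0,0,0],"linear":[0,0,0.001],"grip":0.01},{"delta_rot":[0,0,0],"linear":[0,0,0],"grip":0.01}]}}

```text
t: 8.4
tool_pos: [0.5513, -0.0855, 0.0497]
tool_rot: [-3.12, 0.37, 0.0]
contact_force: [-1.2, 0.3, -0.8]
opening: 0.0209
grip_force: 69.8
```

>>> {"name": "jog_arm", "arguments": {"steps": [{"delta_rot":[0,-0.9,0],"linear":[0,0,0.0018],"grip":0.01},{"delta_rot":[0,-0.9,0],"linear":[0,0,0.0018],"grip":0.01},{"delta_rot":[0,0,0],"linear":[0,0,0],"grip":0.01}]}}

```text
t: 8.7
tool_pos: [0.5512, -0.0854, 0.0454]
tool_rot: [-3.115, 0.369, 0.051]
contact_force: [-1.2, 1.4, -1.2]
opening: 0.0209
grip_force: 69.9
```

>>> {"name": "jog_arm", "arguments": {"steps": [{"delta_rot":[0,-0.9,0],"linear":[0,0,0.0018],"grip":0.01},{"delta_rot":[0,-0.9,0],"linear":[0,0,0.0018],"grip":0.01},{"delta_rot":[0,-0.8,0],"linear":[0,0,0.0016],"grip":0.01},{"delta_rot":[0,0,0],"linear":[0,0,0],"grip":0.01},{"delta_rot":[0,0,0],"linear":[0,0,0],"grip":0.01}]}}

```text
t: 9.2
tool_pos: [0.551, -0.0854, 0.0404]
tool_rot: [-3.109, 0.369, 0.119]
contact_force: [-0.8, 0.8, -0.4]
opening: 0.0209
grip_force: 69.8
```

```bash
python3 mm.py s7.png; python3 off.py 0.019
```

```text
[ 0.551  -0.0854  0.0404] [-3.109  0.369  0.119] 9.2 [-0.8  0.8 -0.4] 0.020853259075848805
bell (659, [[0.411, -0.0819, 0.0429], [0.4348, -0.0746, 0.0737], [0.4728, -0.0479, 0.0861]])
top (199, [[0.4161, -0.0776, 0.0816], [0.433, -0.0621, 0.0841], [0.4485, -0.0443, 0.0864]])
lever (3152, [[0.3541, -0.1371, 0.0971], [0.4374, -0.0853, 0.3898], [0.5456, -0.0297, 0.4868]])
lens (598, [[0.6016, -0.1496, 0.0164], [0.6401, -0.1177, 0.0544], [0.7447, -0.0265, 0.0624]])
side [[226, 261, 266], [227, 258, 269], [228, 256, 270], [229, 255, 271], [230, 254, 285], [231, 253, 285], [232, 253, 283], [233, 252, 283], [234, 252, 283], [235, 252, 282], [236, 252, 283], [237, 252, 285], [238, 252, 286], [239, 252, 286], [240, 252, 286], [241, 252, 286], [242, 252, 285], [243, 252, 285], [244, 251, 285], [245, 251, 280], [246, 251, 275], [247, 251, 274], [248, 251, 274], [249, 251, 274], [250, 252, 273], [251, 252, 273], [252, 253, 273], [253, 254, 272], [254, 255, 270], [255, 257, 268]]
 ball bbox 256 271 239 254 proj [263.9 245.9] axis@bell [263.7 243.4] px/mm x: [ 0.488 -0.115]  y: [-0.123 -0.338]
scene [[223, 302, 311], [224, 299, 320], [225, 298, 320], [226, 298, 320], [227, 298, 320], [228, 297, 320], [229, 297, 320], [230, 297, 320], [231, 297, 315], [232, 297, 315], [233, 297, 314], [234, 297, 314], [235, 297, 313], [236, 297, 313], [237, 296, 313], [238, 296, 309], [239, 296, 308], [240, 297, 308], [241, 298, 309], [242, 300, 309], [243, 303, 307]]
 ball bbox 299 311 233 244 proj [305.4 238.7] axis@bell [305.3 236.3] px/mm x: [ 0.231 -0.153]  y: [-0.316 -0.104]
```

>>> {"name": "jog_arm", "arguments": {"steps": [{"delta_rot":[0,0,0],"linear":[0,0,0],"grip":0.022},{"delta_rot":[0,0,0],"linear":[0,0,0],"grip":0.026},{"delta_rot":[0,0,0],"linear":[0,0,0],"grip":0.03},{"delta_rot":[0,0,0],"linear":[0,0,0],"grip":0.04},{"delta_rot":[0,0,0],"linear":[0,0,0],"grip":0.05},{"delta_rot":[0,0,0],"linear":[0,0,0],"grip":0.05}]}}

```text
t: 9.95
tool_pos: [0.5511, -0.0854, 0.0407]
tool_rot: [-3.109, 0.369, 0.119]
contact_force: [-0.9, 0.1, 0.3]
opening: 0.0502
grip_force: 0.0
```

>>> {"name": "jog_arm", "arguments": {"steps": [{"delta_rot":[0,0,0],"linear":[0,0,-0.01],"grip":0.05},{"delta_rot":[0,0,0],"linear":[0,0,-0.02],"grip":0.05},{"delta_rot":[0,2.2,0],"linear":[0,0,-0.03],"grip":0.05},{"delta_rot":[0,2.2,0],"linear":[0,0,-0.03],"grip":0.05},{"delta_rot":[0,0,0],"linear":[0,0,-0.03],"grip":0.03},{"delta_rot":[0,0,0],"linear":[0,0,-0.02],"grip":0.01},{"delta_rot":[0,0,0],"linear":[0,0,0],"grip":0.0},{"delta_rot":[0,0,0],"linear":[0,0,0],"grip":0.0}]}}

```text
t: 10.75
tool_pos: [0.5566, -0.0867, 0.1806]
tool_rot: [3.12, -0.37, 0.001]
contact_force: [-0.7, 0.1, -0.0]
opening: 0.0002
grip_force: 0.0
```

```bash
python3 mm.py s8.png; python3 off.py 0.019 | grep -v "^ "
python3 - <<'E'
import cv2,numpy as np
from h import *
a=cv2.imread("pics/s8.png")[170:290,200:360]
im,d,K,R,p=grab("wrist"); save(im,"w8.png"); b=cv2.imread("pics/w8.png")
cv2.imwrite("pics/m8.png",np.hstack([cv2.resize(a,(400,300)),cv2.resize(b,(400,300))]))
np.savez("w8.npz",im=im,d=d,K=K,R=R,p=p)
E
```

```text
[ 0.5566 -0.0867  0.1806] [ 3.12e+00 -3.70e-01  1.00e-03] 10.75 [-0.7  0.1 -0. ] 0.00018379677184126027
bell (666, [[0.4114, -0.0817, 0.0439], [0.4351, -0.0743, 0.0744], [0.4731, -0.0485, 0.0872]])
top (183, [[0.4159, -0.0763, 0.0832], [0.4325, -0.0616, 0.085], [0.449, -0.0451, 0.0877]])
lever (3180, [[0.3614, -0.1363, 0.0979], [0.4575, -0.1096, 0.4817], [0.5489, -0.0353, 0.5155]])
lens (616, [[0.6013, -0.1498, 0.0166], [0.6419, -0.1166, 0.0538], [0.7503, -0.0276, 0.0622]])
side [[226, 259, 267], [227, 257, 270], [228, 256, 271], [229, 255, 285], [230, 254, 285], [231, 253, 283], [232, 253, 283], [233, 252, 283], [234, 252, 283], [235, 252, 283], [236, 252, 283], [237, 252, 286], [238, 252, 286], [239, 252, 286], [240, 252, 286], [241, 252, 286], [242, 252, 285], [243, 252, 285], [244, 251, 285], [245, 251, 275], [246, 251, 275], [247, 251, 274], [248, 251, 274], [249, 251, 274], [250, 252, 273], [251, 253, 273], [252, 254, 272], [253, 254, 271], [254, 257, 269], [255, 260, 265]]
scene [[223, 300, 311], [224, 298, 320], [225, 298, 320], [226, 297, 320], [227, 297, 320], [228, 297, 320], [229, 297, 320], [230, 297, 319], [231, 297, 315], [232, 297, 314], [233, 297, 313], [234, 297, 313], [235, 297, 313], [236, 297, 313], [237, 296, 309], [238, 296, 308], [239, 296, 308], [240, 297, 309], [241, 298, 310], [242, 300, 310]]
```

View pics/m8.png

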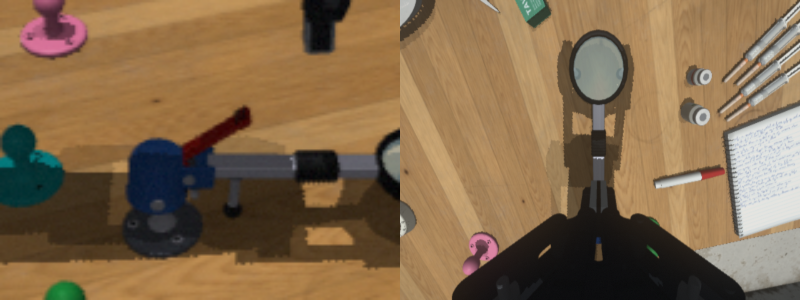

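The bell is sitting on the plungers over the ball, the lens feet are down, and the lever is up. The fingers are shut, so I'll move them over the roof.

>>> {"name": "jog_arm", "arguments": {"steps": [{"delta_rot":[0,0,0],"linear":[-0.022,0,0],"grip":0},{"delta_rot":[0,0,0],"linear":[-0.028,0,0],"grip":0},{"delta_rot":[0,0,0],"linear":[-0.028,0,0],"grip":0},{"delta_rot":[0,0,0],"linear":[-0.028,0,0],"grip":0},{"delta_rot":[0,0,0],"linear":[-0.022,0,0],"grip":0},{"delta_rot":[0,0,0],"linear":[0,0,0.03],"grip":0},{"delta_rot":[0,0,0],"linear":[0,0,0.03],"grip":0},{"delta_rot":[0,0,0],"linear":[0,0,0.02],"grip":0},{"delta_rot":[0,0,0],"linear":[0,0,0.005],"grip":0},{"delta_rot":[0,0,0],"linear":[0,0,0],"grip":0}], "newtons": 40}}

```text
t: 11.95
tool_pos: [0.4311, -0.0565, 0.094]
tool_rot: [-3.119, 0.37, 0.005]
contact_force: [-0.2, 0.3, -0.3]
opening: 0.0002
grip_force: 0.0
```

```bash
python3 mm.py s9.png
python3 - <<'E'
from h import *
a=cv2.imread("pics/s9.png")[150:270,200:360]
im,d,K,R,p=grab("scene"); save(im,"c9.png"); b=cv2.imread("pics/c9.png")[180:255,250:350]
cv2.imwrite("pics/m9.png",np.hstack([cv2.resize(a,(400,300)),cv2.resize(b,(400,300))]))
E
```

```text
[ 0.4311 -0.0565  0.094 ] [-3.119  0.37   0.005] 11.95 [-0.2  0.3 -0.3] 0.00020786952341691459
bell (0, None)Traceback (most recent call last):
  File "mm.py", line 9, in <module>
    b=ok&(hsv[...,0]>100)&(hsv[...,0]<130)&(hsv[...,1]>130)&(X<tp[0]-.05); print("bell",med(b)); zt=np.percentile(Z[b],97); print("top",med(b&(Z>zt-.004)))
                                                                                                    ~~~~~~~~~~~~~^^^^^^^^^
    return _quantile_unchecked(
        a, q, axis, out, overwrite_input, method, keepdims, weights)
    return _ureduce(a,
                    func=_quantile_ureduce_func,
    ...<5 lines>...
                    overwrite_input=overwrite_input,
                    method=method)
    r = func(a, **kwargs)
    result = _quantile(arr,
                       quantiles=q,
    ...<2 lines>...
                       out=out,
                       weights=wgt)
    slices_having_nans = np.isnan(arr[-1, ...])
                                  ~~~^^^^^^^^^
IndexError: index -1 is out of bounds for axis 0 with size 0
```

View pics/m9.png

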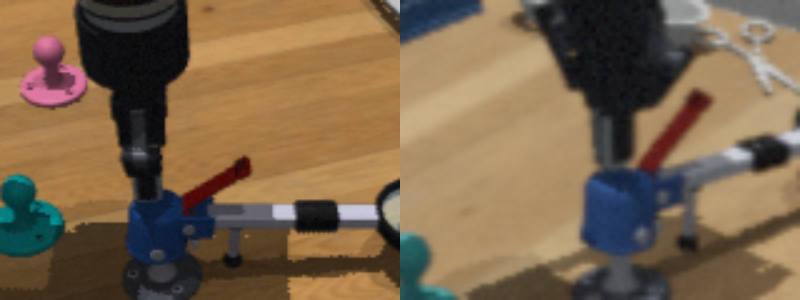

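>>> {"name": "jog_arm", "arguments": {"steps": [{"delta_rot":[0,0,0],"linear":[0,0,0.002],"grip":0},{"delta_rot":[0,0,0],"linear":[0,0,0.002],"grip":0},{"delta_rot":[0,0,0],"linear":[0,0,0.002],"grip":0},{"delta_rot":[0,0,0],"linear":[0,0,0.002],"grip":0},{"delta_rot":[0,0,0],"linear":[0,0,0.002],"grip":0},{"delta_rot":[0,0,0],"linear":[0,0,0],"grip":0}]}}

```text
t: 12.65
tool_pos: [0.4321, -0.0568, 0.0857]
tool_rot: [-3.12, 0.37, 0.0]
contact_force: [-1.3, 0.8, 3.0]
opening: 0.0004
grip_force: 1.4
```

>>> {"name": "jog_arm", "arguments": {"steps": [{"delta_rot":[0,0,0],"linear":[0,0,0.001],"grip":0},{"delta_rot":[0,0,0],"linear":[0,0,0.001],"grip":0},{"delta_rot":[0,0,0],"linear":[0,0,0],"grip":0}]}}

```text
t: 12.95
tool_pos: [0.4323, -0.0568, 0.0846]
tool_rot: [3.12, -0.37, -0.001]
contact_force: [-4.3, 0.9, 8.5]
opening: -0.0
grip_force: 4.2
```

>>> {"name": "jog_arm", "arguments": {"steps": [{"delta_rot":[0,0,0],"linear":[0,0,0.001],"grip":0},{"delta_rot":[0,0,0],"linear":[0,0,0.001],"grip":0},{"delta_rot":[0,0,0],"linear":[0,0,0],"grip":0}]}}

```text
t: 13.25
tool_pos: [0.4328, -0.0569, 0.0829]
tool_rot: [3.12, -0.37, 0.002]
contact_force: [-2.9, 0.0, 7.5]
opening: 0.0001
grip_force: 3.9
```

>>> {"name": "jog_arm", "arguments": {"steps": [{"delta_rot":[0,0,0],"linear":[0,0,0.001],"grip":0},{"delta_rot":[0,0,0],"linear":[0,0,0.001],"grip":0},{"delta_rot":[0,0,0],"linear":[0,0,0],"grip":0}]}}

```text
t: 13.55
tool_pos: [0.4336, -0.0572, 0.0807]
tool_rot: [3.119, -0.37, 0.006]
contact_force: [1.6, -0.5, 1.8]
opening: -0.0
grip_force: 1.3
```

>>> {"name": "jog_arm", "arguments": {"steps": [{"delta_rot":[0,0,0],"linear":[0,0,0.001],"grip":0},{"delta_rot":[0,0,0],"linear":[0,0,0.001],"grip":0},{"delta_rot":[0,0,0],"linear":[0,0,0],"grip":0}]}}

```text
t: 13.85
tool_pos: [0.4328, -0.057, 0.0778]
tool_rot: [3.119, -0.37, 0.003]
contact_force: [-0.3, -0.8, 1.3]
opening: 0.0002
grip_force: 0.2
```

>>> {"name": "jog_arm", "arguments": {"steps": [{"delta_rot":[0,0,0],"linear":[0,0,0.001],"grip":0},{"delta_rot":[0,0,0],"linear":[0,0,0],"grip":0}]}}

```text
t: 14.05
tool_pos: [0.4312, -0.0565, 0.0753]
tool_rot: [-3.119, 0.37, 0.003]
contact_force: [0.3, -0.2, -0.6]
opening: -0.0002
grip_force: 0.0
```

>>> {"name": "jog_arm", "arguments": {"steps": [{"delta_rot":[0,0,0],"linear":[0,0,0.001],"grip":0},{"delta_rot":[0,0,0],"linear":[0,0,0],"grip":0}]}}

```text
t: 14.25
tool_pos: [0.4314, -0.0566, 0.0746]
tool_rot: [-3.12, 0.37, 0.002]
contact_force: [-0.6, 0.3, -0.5]
opening: 0.0
grip_force: 0.0
```

>>> {"name": "jog_arm", "arguments": {"steps": [{"delta_rot":[0,0,0],"linear":[0,0,0.0015],"grip":0},{"delta_rot":[0,0,0],"linear":[0,0,0.0015],"grip":0},{"delta_rot":[0,0,0],"linear":[0,0,0.001],"grip":0},{"delta_rot":[0,0,0],"linear":[0,0,0],"grip":0}]}}

```text
t: 14.65
tool_pos: [0.4319, -0.0567, 0.0711]
tool_rot: [-3.12, 0.37, 0.001]
contact_force: [-0.3, -0.8, -0.1]
opening: 0.0001
grip_force: 0.0
```

>>> {"name": "jog_arm", "arguments": {"steps": [{"delta_rot":[0,0,0],"linear":[0,0,0.001],"grip":0},{"delta_rot":[0,0,0],"linear":[0,0,0.001],"grip":0},{"delta_rot":[0,0,0],"linear":[0,0,0],"grip":0}]}}

```text
t: 14.95
tool_pos: [0.432, -0.0568, 0.0692]
tool_rot: [-3.12, 0.37, 0.0]
contact_force: [0.3, -0.2, -0.0]
opening: -0.0002
grip_force: 0.0
```

>>> {"name": "jog_arm", "arguments": {"steps": [{"delta_rot":[0,0,0],"linear":[0,0,0.001],"grip":0},{"delta_rot":[0,0,0],"linear":[0,0,0],"grip":0}]}}

```text
t: 15.15
tool_pos: [0.4322, -0.0568, 0.0684]
tool_rot: [3.12, -0.37, 0.0]
contact_force: [-0.4, -0.0, -0.2]
opening: 0.0
grip_force: 0.2
```

```bash
python3 off.py 0.002 | grep -v "^ "|cut -c1-40,300-
```

```text
side [[233, 267, 269], [234, 267, 271], , 253, 283], [251, 253, 276], [252, 253, 275], [253, 253, 277], [254, 253, 277], [255, 253, 276], [256, 253, 276], [257, 254, 275], [258, 255, 275], [259, 256, 273], [260, 257, 272], [261, 259, 269]]
scene [[229, 309, 321], [230, 308, 321],6, 298, 309], [247, 298, 310], [248, 299, 312], [249, 302, 310]]
```

The coupler is home: the roof is at z 0.068, as expected. I'll lift off and measure the lever.

>>> {"name": "jog_arm", "arguments": {"steps": [{"delta_rot":[0,0,0],"linear":[0,0,-0.01],"grip":0},{"delta_rot":[0,0,0],"linear":[0,0,-0.03],"grip":0},{"delta_rot":[0,0,0],"linear":[0,0,-0.03],"grip":0},{"delta_rot":[0,0,0],"linear":[0,0,-0.02],"grip":0},{"delta_rot":[0,0,0],"linear":[0,0,0],"grip":0},{"delta_rot":[0,0,0],"linear":[0,0,0],"grip":0}]}}

```text
t: 15.85
tool_pos: [0.4322, -0.0568, 0.1586]
tool_rot: [3.12, -0.37, 0.002]
contact_force: [0.0, 0.5, 0.6]
opening: -0.0004
grip_force: 0.0
```

```bash
cat > lev.py <<'E'
from h import *
o=ctrl.get_obs(); print(np.round(o["tool_pos"],4),o["t"])
m0=np.array([.4346,-.0577,.002]); a=-.234; ex=np.array([np.cos(a),np.sin(a),0]); ey=np.array([-np.sin(a),np.cos(a),0])
for n in("side","scene"):
    im,d,K,R,p=grab(n); save(im,n+"L.png"); hsv=cv2.cvtColor(im,cv2.COLOR_RGB2HSV); P=cloud(d,K,R,p)-m0
    M=np.stack([P@ex,P@ey,P[...,2]],-1)
    r=(d>0)&((hsv[...,0]<8)|(hsv[...,0]>172))&(hsv[...,1]>130)&(abs(M[...,0]-50)<1e3)&(M[...,0]>.01)&(M[...,0]<.11)&(abs(M[...,1])<.03)&(M[...,2]>.04)&(M[...,2]<.125)
    q=M[r]; print(n,len(q),(np.percentile(q,[2,50,98],axis=0)*1e3).round(1).tolist(),"slope deg",np.degrees(np.arctan2(*np.linalg.svd(q[:,[0,2]]-q[:,[0,2]].mean(0))[2][0][::-1])).round(1))
    q2=q[q[:,2]>np.percentile(q[:,2],80)]; print("  top20%",(np.median(q2,axis=0)*1e3).round(1))
    l=(d>0)&(hsv[...,2]<70)&(M[...,0]>.16)&(M[...,0]<.27)&(abs(M[...,1])<.06)&(M[...,2]>.04)&(M[...,2]<.07); print("  lens",(np.percentile(M[l],[2,50,98],axis=0)*1e3).round(1).tolist())
    b=(d>0)&(hsv[...,0]>100)&(hsv[...,0]<130)&(hsv[...,1]>130)&(M[...,0]<.02)&(M[...,0]>-.04)&(abs(M[...,1])<.04)&(M[...,2]>.058); print("  roof",(np.median(M[b],axis=0)*1e3).round(1),b.sum())
E
python3 lev.py
```

```text
[ 0.4322 -0.0568  0.1586] 15.85
side 171 [[21.5, -10.4, 60.7], [44.3, -4.2, 87.5], [67.4, 6.3, 106.7]] slope deg -137.6
  top20% [ 63.6  -4.3 104.9]
  lens [[175.7, -43.1, 42.6], [212.5, -23.6, 54.0], [253.4, 36.9, 57.8]]
  roof [ 0.5 -8.9 64.3] 291
scene 97 [[21.6, -7.7, 67.2], [44.2, -0.6, 86.6], [64.6, 8.4, 105.9]] slope deg -139.7
  top20% [ 61.7  -0.8 102.8]
  lens [[175.3, -41.3, 45.5], [209.2, -17.3, 53.9], [253.7, 39.8, 58.9]]
  roof [-5.7 -8.3 64.5] 121
```

>>> {"name": "jog_arm", "arguments": {"steps": [{"delta_rot":[0,0,0],"linear":[0.0135,0,0],"grip":0},{"delta_rot":[0,0,0],"linear":[0.02,0,0],"grip":0},{"delta_rot":[0,0,0],"linear":[0.02,0,0],"grip":0},{"delta_rot":[0,0,0],"linear":[0,0,0.02],"grip":0},{"delta_rot":[0,0,0],"linear":[0,0,0.015],"grip":0},{"delta_rot":[0,0,0],"linear":[0,0,0.008],"grip":0},{"delta_rot":[0,0,0],"linear":[0,0,0],"grip":0},{"delta_rot":[0,0,0],"linear":[0,0,0],"grip":0}]}}

```text
t: 16.75
tool_pos: [0.4837, -0.0692, 0.1151]
tool_rot: [-3.12, 0.37, 0.001]
contact_force: [-0.6, 1.1, -0.2]
opening: -0.0002
grip_force: 0.0
```

```bash
python3 lev.py >/dev/null
python3 - <<'E'
import cv2,numpy as np
a=cv2.imread("pics/sideL.png")[150:270,220:380]; b=cv2.imread("pics/sceneL.png")[180:255,260:360]
cv2.imwrite("pics/m10.png",np.hstack([cv2.resize(a,(400,300)),cv2.resize(b,(400,300))]))
E
```

```text
(no output)
```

View pics/m10.png

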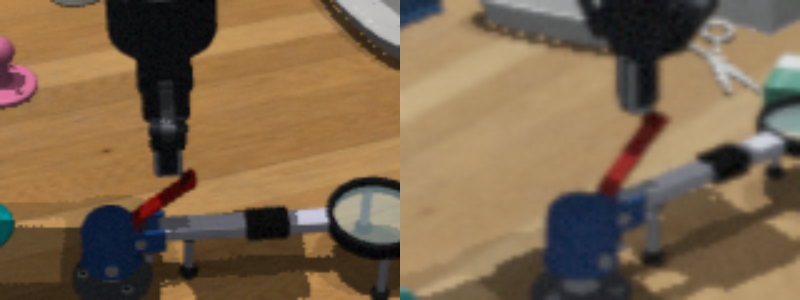

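The shut fingers stand just above the raised lever's pad, in line with it. I'll lower until they touch.

>>> {"name": "jog_arm", "arguments": {"steps": [{"delta_rot":[0,0,0],"linear":[0,0,0.002],"grip":0},{"delta_rot":[0,0,0],"linear":[0,0,0.002],"grip":0},{"delta_rot":[0,0,0],"linear":[0,0,0.002],"grip":0},{"delta_rot":[0,0,0],"linear":[0,0,0.001],"grip":0},{"delta_rot":[0,0,0],"linear":[0,0,0],"grip":0}]}}

```text
t: 17.35
tool_pos: [0.4839, -0.0693, 0.108]
tool_rot: [-3.12, 0.37, 0.001]
contact_force: [0.5, 0.5, -0.5]
opening: -0.0001
grip_force: 0.0
```

>>> {"name": "jog_arm", "arguments": {"steps": [{"delta_rot":[0,0,0],"linear":[0.001,0,0.001],"grip":0},{"delta_rot":[0,0,0],"linear":[0.001,0,0.001],"grip":0},{"delta_rot":[0,0,0],"linear":[0,0,0],"grip":0}]}}

```text
t: 17.65
tool_pos: [0.4861, -0.0698, 0.1062]
tool_rot: [-3.12, 0.37, 0.0]
contact_force: [0.7, 0.5, -1.2]
opening: 0.0001
grip_force: 0.0
```

>>> {"name": "jog_arm", "arguments": {"steps": [{"delta_rot":[0,0,0],"linear":[0.001,0,0.001],"grip":0},{"delta_rot":[0,0,0],"linear":[0.001,0,0.001],"grip":0},{"delta_rot":[0,0,0],"linear":[0,0,0],"grip":0}]}}

```text
t: 17.95
tool_pos: [0.4878, -0.0702, 0.1048]
tool_rot: [-3.12, 0.37, 0.002]
contact_force: [-3.7, 1.2, 4.2]
opening: 0.0001
grip_force: 2.7
```

>>> {"name": "jog_arm", "arguments": {"steps": [{"delta_rot":[0,0,0],"linear":[0.0005,0,0.001],"grip":0},{"delta_rot":[0,0,0],"linear":[0.0005,0,0.001],"grip":0},{"delta_rot":[0,0,0],"linear":[0,0,0],"grip":0}]}}

```text
t: 18.25
tool_pos: [0.4895, -0.0706, 0.1034]
tool_rot: [3.12, -0.37, 0.001]
contact_force: [-1.9, 0.3, 6.2]
opening: -0.0001
grip_force: 3.2
```

>>> {"name": "jog_arm", "arguments": {"steps": [{"delta_rot":[0,0,0],"linear":[0.0013,0,0.0011],"grip":0},{"delta_rot":[0,0,0],"linear":[0.0013,0,0.0011],"grip":0},{"delta_rot":[0,0,0],"linear":[0.0013,0,0.0012],"grip":0},{"delta_rot":[0,0,0],"linear":[0.0013,0,0.0012],"grip":0}]}}

```text
t: 18.65
tool_pos: [0.4947, -0.0719, 0.099]
tool_rot: [3.12, -0.37, 0.002]
contact_force: [-3.3, 1.0, 7.4]
opening: -0.0003
grip_force: 3.8
```

>>> {"name": "jog_arm", "arguments": {"steps": [{"delta_rot":[0,0,0],"linear":[0.0012,0,0.0013],"grip":0},{"delta_rot":[0,0,0],"linear":[0.0012,0,0.0013],"grip":0},{"delta_rot":[0,0,0],"linear":[0.0012,0,0.0013],"grip":0},{"delta_rot":[0,0,0],"linear":[0.0012,0,0.0013],"grip":0}]}}

```text
t: 19.05
tool_pos: [0.4996, -0.073, 0.0939]
tool_rot: [3.119, -0.37, 0.003]
contact_force: [-2.4, 1.3, 6.2]
opening: -0.0001
grip_force: 3.7
```

>>> {"name": "jog_arm", "arguments": {"steps": [{"delta_rot":[0,0,0],"linear":[0.001,0,0.0014],"grip":0},{"delta_rot":[0,0,0],"linear":[0.001,0,0.0014],"grip":0},{"delta_rot":[0,0,0],"linear":[0.001,0,0.0014],"grip":0},{"delta_rot":[0,0,0],"linear":[0.001,0,0.0014],"grip":0}]}}

```text
t: 19.45
tool_pos: [0.5038, -0.0741, 0.0885]
tool_rot: [3.119, -0.37, 0.004]
contact_force: [-1.9, 1.2, 7.9]
opening: 0.0001
grip_force: 3.7
```

>>> {"name": "jog_arm", "arguments": {"steps": [{"delta_rot":[0,0,0],"linear":[0.0009,0,0.0015],"grip":0},{"delta_rot":[0,0,0],"linear":[0.0009,0,0.0015],"grip":0},{"delta_rot":[0,0,0],"linear":[0.0009,0,0.0015],"grip":0},{"delta_rot":[0,0,0],"linear":[0.0009,0,0.0015],"grip":0}]}}

```text
t: 19.85
tool_pos: [0.5074, -0.0749, 0.0826]
tool_rot: [3.119, -0.37, 0.005]
contact_force: [-1.2, -0.3, 7.0]
opening: 0.0001
grip_force: 3.6
```

>>> {"name": "jog_arm", "arguments": {"steps": [{"delta_rot":[0,0,0],"linear":[0.0007,0,0.0016],"grip":0},{"delta_rot":[0,0,0],"linear":[0.0007,0,0.0016],"grip":0},{"delta_rot":[0,0,0],"linear":[0.0007,0,0.0016],"grip":0},{"delta_rot":[0,0,0],"linear":[0.0007,0,0.0016],"grip":0}]}}

```text
t: 20.25
tool_pos: [0.5104, -0.0756, 0.0763]
tool_rot: [3.119, -0.37, 0.005]
contact_force: [-1.4, -0.5, 6.6]
opening: -0.0003
grip_force: 3.6
```

>>> {"name": "jog_arm", "arguments": {"steps": [{"delta_rot":[0,0,0],"linear":[0.0004,0,0.0014],"grip":0},{"delta_rot":[0,0,0],"linear":[0.0004,0,0.0014],"grip":0},{"delta_rot":[0,0,0],"linear":[0,0,0],"grip":0}]}}

```text
t: 20.55
tool_pos: [0.5114, -0.0759, 0.0735]
tool_rot: [3.119, -0.37, 0.007]
contact_force: [0.7, 0.3, 5.1]
opening: 0.0001
grip_force: 2.8
```

>>> {"name": "jog_arm", "arguments": {"steps": [{"delta_rot":[0,0,0],"linear":[0.0003,0,0.001],"grip":0},{"delta_rot":[0,0,0],"linear":[0.0003,0,0.001],"grip":0},{"delta_rot":[0,0,0],"linear":[0,0,0],"grip":0}]}}

```text
t: 20.85
tool_pos: [0.5121, -0.0761, 0.0716]
tool_rot: [3.119, -0.37, 0.007]
contact_force: [0.7, 0.5, 6.1]
opening: 0.0005
grip_force: 3.1
```

>>> {"name": "jog_arm", "arguments": {"steps": [{"delta_rot":[0,0,0],"linear":[0,0,0.001],"grip":0},{"delta_rot":[0,0,0],"linear":[0,0,0],"grip":0}]}}

```text
t: 21.05
tool_pos: [0.5123, -0.0761, 0.0708]
tool_rot: [3.119, -0.37, 0.008]
contact_force: [0.4, 0.4, 6.1]
opening: 0.0003
grip_force: 3.2
```

>>> {"name": "jog_arm", "arguments": {"steps": [{"delta_rot":[0,0,0],"linear":[0,0,0.001],"grip":0},{"delta_rot":[0,0,0],"linear":[0,0,0],"grip":0},{"delta_rot":[0,0,0],"linear":[0,0,0],"grip":0}]}}

```text
t: 21.35
tool_pos: [0.5125, -0.0762, 0.0699]
tool_rot: [3.119, -0.37, 0.009]
contact_force: [1.1, 0.5, 6.4]
opening: -0.0002
grip_force: 3.3
```

>>> {"name": "jog_arm", "arguments": {"steps": [{"delta_rot":[0,0,0],"linear":[0,0,0.001],"grip":0},{"delta_rot":[0,0,0],"linear":[0,0,0],"grip":0},{"delta_rot":[0,0,0],"linear":[0,0,0],"grip":0}]}}

```text
t: 21.65
tool_pos: [0.5127, -0.0762, 0.0692]
tool_rot: [3.119, -0.37, 0.01]
contact_force: [0.2, 0.3, 6.6]
opening: 0.0002
grip_force: 3.9
```

>>> {"name": "jog_arm", "arguments": {"steps": [{"delta_rot":[0,0,0],"linear":[0,0,0.001],"grip":0},{"delta_rot":[0,0,0],"linear":[0,0,0],"grip":0},{"delta_rot":[0,0,0],"linear":[0,0,0],"grip":0}]}}

```text
t: 21.95
tool_pos: [0.5128, -0.0763, 0.069]
tool_rot: [3.119, -0.37, 0.009]
contact_force: [-1.2, 1.0, 13.0]
opening: 0.0001
grip_force: 6.0
```

>>> {"name": "jog_arm", "arguments": {"steps": [{"delta_rot":[0,0,0],"linear":[0,0,0.001],"grip":0},{"delta_rot":[0,0,0],"linear":[0,0,0],"grip":0},{"delta_rot":[0,0,0],"linear":[0,0,0],"grip":0}]}}

```text
t: 22.25
tool_pos: [0.513, -0.0763, 0.0688]
tool_rot: [3.119, -0.37, 0.009]
contact_force: [-4.3, 2.0, 17.0]
opening: -0.0001
grip_force: 8.1
```

The lever is on its hard stop at 17 N. I'll back off straight up and check.

>>> {"name": "jog_arm", "arguments": {"steps": [{"delta_rot":[0,0,0],"linear":[0,0,-0.004],"grip":0},{"delta_rot":[0,0,0],"linear":[0,0,-0.01],"grip":0},{"delta_rot":[0,0,0],"linear":[0,0,-0.03],"grip":0},{"delta_rot":[0,0,0],"linear":[0,0,-0.04],"grip":0},{"delta_rot":[0,0,0],"linear":[0,0,-0.04],"grip":0},{"delta_rot":[0,0,0],"linear":[0,0,0],"grip":0},{"delta_rot":[0,0,0],"linear":[0,0,0],"grip":0}]}}

```text
t: 22.95
tool_pos: [0.5107, -0.0758, 0.19]
tool_rot: [3.119, -0.37, 0.004]
contact_force: [-0.5, 0.1, -0.3]
opening: 0.0001
grip_force: 0.0
```

```bash
python3 lev.py
python3 - <<'E'
import cv2,numpy as np
a=cv2.imread("pics/sideL.png")[170:280,220:370]; b=cv2.imread("pics/sceneL.png")[180:255,260:360]
cv2.imwrite("pics/m11.png",np.hstack([cv2.resize(a,(400,300)),cv2.resize(b,(400,300))]))
E
```

```text
[ 0.5107 -0.0758  0.19  ] 22.95
side 223 [[26.5, -9.6, 58.0], [61.2, -3.4, 65.2], [92.1, 6.0, 68.0]] slope deg -177.7
  top20% [69.4 -2.3 67. ]
  lens [[175.5, -43.2, 43.2], [211.5, -22.2, 54.3], [252.9, 36.4, 57.8]]
  roof [ 0.5 -7.6 64.2] 268
scene 67 [[32.4, -9.7, 63.3], [63.5, -2.3, 66.2], [89.6, 5.9, 69.5]] slope deg -179.5
  top20% [73.8 -5.4 68.6]
  lens [[175.9, -42.4, 45.5], [205.9, -16.7, 54.0], [253.5, 39.1, 59.2]]
  roof [-4.9 -9.1 64.3] 107
```

View pics/m11.png

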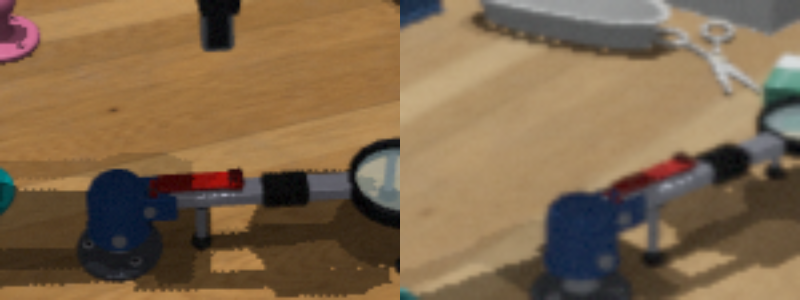

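Both crops show the lever flat along the bar, the bell seated on the mount and the bar level, with the robot clear of everything. I'm handing the job in.

```bash
python3 -c "
from station import ctrl
print(ctrl.finish_job())"
```

```text
the job is handed in; nothing more can be done
None
```

The magnifier's coupler is snapped home on the steel ball, the red lever is down on its stop, and the magnifier stands level on its lens feet; I handed the job in at about 23 s, and the interface gave no verdict.

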